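# Shake the slip case empty and weigh the batch of cast figures

## Robot

A 6-joint arm with a two-finger parallel gripper is mounted at the origin on a cart in front of the work surface, level with it; the furniture and walls round the work are solid. World frame = base frame: x ahead of the robot, y to its left, z up, the work surface at z = 0. Lengths are in mm, angles in rad, forces in N, time in s.
With the tool pointing down it reaches from about 325 to 875 mm from the base axis. Payload 4.4 kg.
Tool frame: the origin (TCP) lies midway between the tips of the shut fingers; the grasp point (between the pads) lies 19 mm behind it (robot.hold_point_z is the distance from the TCP to the grasp point, in mm); z points along the fingers, y is the line along which they close (so a half turn about z gives the same grasp; the last joint's range is limited). The gripper opens to 85 mm and grips with 20 to 120 N. Pads are 22 mm wide; open, the fingers measure 114 mm over their backs; the gripper's body (76 mm by 85 mm) begins 54 mm behind the grasp point. The pads swing forward as they close: fully open they stand 13 mm farther back than shut.
Start: joints at [-1.351, 0.207, 1.542, -0, 1.393, -0.15], TCP at [208.346, -535.929, 231.282] pointing down, gripper open.
Joint ranges: [-2.73, 2.73], [-0.86, 2.22], [0.23, 2.46], [-1.11, 4.25], [0.08, 2.63], [-2.82, 2.82]. Speed limits (rad/s): [2.79, 2.79, 3.14, 3.14, 3.14, 3.14].

## Interface

Orientations are given as [roll, pitch, yaw] about the fixed x, y, z axes, in that order (R = Rz(yaw) Ry(pitch) Rx(roll)).
In Python, from rig import get_state, cams, job, trace, robot gives the robot as it stands.
- The arm moves only by the tool apply_moves, never from a script. Its argument "targets" is a list that holds one entry, the list of rows, each a list of 7 numbers: the shift along the tool's x, y, z in mm, then the turn, a rotation vector about the tool's x, y, z in degrees, then the finger opening in mm, from 0 to 85.4. In form: [[[dx, dy, dz, ax, ay, az, hand], ...]]. A call has 1 to 20 rows; each row shifts and turns the commanded pose from where the row before left it, along the tool's axes as they then stand; what a row does not reach is not made up. A row lasts 1/10 s, in which the tool goes at most 50 mm and 8.59 degrees, less where a joint would pass 70% of its speed; a pose out of reach is approached as far as the arm can. A call with a gripper value outside its range is refused whole. The fingers move at their own pace and stop on an object; the grip force is fixed at half the most. Time passes only in rows, so rows that do not move let the fingers close. It gives the time, the measured TCP pose, the force, the opening and the grip force at its end, in the units of the state.
- get_state(): the state, without advancing time (a new reading comes with each control period).
- cams.read_camera(name): name is "scene" or "top"; returns a dict with "color" (420x560x3 uint8, red, green, blue), "depth" (420x560 float32, mm along the optical axis (not along the pixel's ray), 0 where there is no reading), "fx", "fy", "cx", "cy" (pixels), "k1" (the pictures are not rectified: a ray, as slopes to the right and down, at radius r is drawn at 1 + k1 r^2 times it, then the intrinsics apply), "R" (3x3) and "t" (3): a world point X has camera coordinates R X + t. Camera axes: x right, y down, z forward; pixel columns grow to the right and rows downward; lengths in mm; the calibration is good to about 2 mm. A picture is of the moment at which its call begins.
- job.close_job(): hands the job in; it is judged then, once.
Trained networks look in a picture, given as the dict that the camera call returned (one of the last four; its "shot" number tells which), for a name from the list of things; names that differ only in an ending like _2 or _b are one class to them, and where a whole thing is asked for, a point or a joint stands for the part that bears it (a point fixed in the world has none). Each returns a list of dicts, best first, with "p" (0 to 1); they miss things now and then, are a little off and sometimes report something else, mostly with a low value. They report only what shows in the picture. A call takes as long as a camera call.
- trace(picture, name): "mask" (420x560 bool, what is visible of it) and "bbox" ([centre column, centre row, width, height] in pixels, round what is visible of it).
The state is a dict: "t": time; "joint_pos": joint angles; "qd": joint speeds; "tau": joint torques, N m; "tcp_pos": TCP position; "tcp_rot": TCP orientation; "ft_force": force on the tool from outside, world axes, zero at the start; "wrist_torque": the same for the moment, N m; "width": finger opening in mm; "finger_force": force on a finger pad.
Only numpy, scipy, OpenCV 4.12 (cv2) and the standard library are available. Lean on these libraries where they do the work, as an engineer would, in place of code of your own. Each camera call takes 0.05 s, during which the arm holds its last target. There are 200 camera calls.

## Task

Weigh this batch of cast figures: tip whatever the slip case holds (perhaps nothing) out into the weighing tray, and add every figure that stands on the bench. Make sure that the case is empty: hold it in the air and, with nothing left in it, shake it at least twice, rocking it briskly from level to steeply mouth down (about 40 degrees), feeling for any rattle or weight, then lay it flat on the bench again. Last, hang the tray with the whole batch by its eye on the hook of the spring balance, let it down gently until the pointer has settled, and leave it hanging there; do not shift the two mould blocks.

Things in the scene. Friction and masses are not known exactly. Their poses are not given: they have to be found in the camera images.
- tray: open weighing tray of grey sheet steel with a wire bail, loose, 240 x 100 mm, walls 30 mm high, 3 mm thick, about 220 g; origin at the centre of its underside, x along the length, z up. The bail (6 mm wire) rises from the middles of the long walls (y = +-51 mm) in the plane x = 0 and bends inward to a hanging eye over the centre; the halves either side of it are open from above.
- tray_eye (a point): underside of the top bar of the tray's hanging eye, 123 mm above the tray's underside: it rests on the hook. The eye is an upright frame of 6 mm wire in the tray's plane y = 0; its opening is 34 mm wide (along x) and 40 mm high (83 to 123 mm above the tray's underside), so a hook enters it along the tray's y, from either side.
- tray_knob (a point): middle of the tray's upright black grip knob above the eye, a cylinder of 22 mm diameter and 38 mm height (135 to 173 mm above the tray's underside): carry the tray by it; it can be gripped from above at any yaw
- case: slip case: flat sheet steel tin lying on the bench, loose, 130 mm long, 62 wide, 42 high, walls 3 mm, open only at one small end, so that its inside is hidden from above; 180 g empty. Origin at the centre of its underside, x along its length and out of the mouth, z up. Figures inside slide out when the mouth is tipped down some 40 degrees and shaken a little.
- case_mouth (a point): middle of the open end of the slip case (x = 65 mm, z = 21 mm of the case)
- pointer (a joint): carriage of the spring balance with pointer and hook: m below its unloaded top position (0 = unloaded, up to 0.13, the stop). The spring gives 55 N/m: 0.178 m per kg hung on it, about 39 mm for the bare tray (33 to 47) and 4.5 mm more for each figure. It sways for a second or so after loading.
- hook_seat (a point): top of the saddle of the balance's hook, where the eye rests: 285 mm above the bench unloaded, sinking under load. The hook is a level 7 mm rod from the column; the saddle is a dip 14 mm long, 6 mm lower than the rod; 24 mm beyond its middle the hook ends in a tip turned up to 16 mm above the seat.
- balance: fixed stand of the spring balance: grey base plate 150 x 130 mm, 16 mm high, and an aluminium column 26 x 40 mm, 416 mm high, with a graduated plate. Origin under the column's centre, z up; the hook reaches out from the column along -x, towards the front of the bench; its seat lies at x = -124 mm, y = 0.
- mould_a: white mould block, 66 x 100 x 36 mm, beside the balance, towards the back: a bystander, leave it alone
- mould_b: white mould block, 69 x 94 x 43 mm, at the front, on the right: a bystander, leave it alone
- figure_1: small cream-coloured cast figure like a skittle, 20 mm diameter, 40 mm tall, 25 g, standing on the bench at the start (absent in some starts); origin at the centre of its foot, z along its axis towards the head, its waist 15 to 25 mm above the foot
- figure_2: small cream-coloured cast figure like a skittle, 20 mm diameter, 40 mm tall, 25 g, standing on the bench at the start (absent in some starts); origin at the centre of its foot, z along its axis towards the head, its waist 15 to 25 mm above the foot
- figure_3: small cream-coloured cast figure like a skittle, 20 mm diameter, 40 mm tall, 25 g, standing on the bench at the start (absent in some starts); origin at the centre of its foot, z along its axis towards the head, its waist 15 to 25 mm above the foot
- figure_4: small cream-coloured cast figure like a skittle, 20 mm diameter, 40 mm tall, 25 g, standing on the bench at the start (absent in some starts); origin at the centre of its foot, z along its axis towards the head, its waist 15 to 25 mm above the foot
- figure_5: the same cast figure, lying down (20 mm wide, 40 mm long, 17 mm high, 25 g), inside the slip case at the start, or absent; origin under its middle as it lies there, y along its axis, z up as it lies there
- figure_6: the same cast figure, lying down (20 mm wide, 40 mm long, 17 mm high, 25 g), inside the slip case at the start, or absent; origin under its middle as it lies there, y along its axis, z up as it lies there
- figure_7: the same cast figure, lying down (20 mm wide, 40 mm long, 17 mm high, 25 g), inside the slip case at the start, or absent; origin under its middle as it lies there, y along its axis, z up as it lies there

How it is judged (in metres and radians):
On the way, in this order (a step that is already met when the one before it is completed fails the run):
1. the slip case is emptied: held up off the bench with its mouth at least 30 degrees down and no figure in it (angle between case's own x axis and vertical above 2.0708 rad and angle between case's own y axis and vertical above 1.0708 rad and height (world z) of case_mouth above 0.045 m and (x of figure_1 in the frame of case above 0.06 m or z of figure_1 in the frame of case below -0.015 m or y of figure_1 in the frame of case above 0.036 m or y of figure_1 in the frame of case below -0.036 m or distance between figure_1 and case above 0.08 m) and (x of figure_2 in the frame of case above 0.06 m or z of figure_2 in the frame of case below -0.015 m or y of figure_2 in the frame of case above 0.036 m or y of figure_2 in the frame of case below -0.036 m or distance between figure_2 and case above 0.08 m) and (x of figure_3 in the frame of case above 0.06 m or z of figure_3 in the frame of case below -0.015 m or y of figure_3 in the frame of case above 0.036 m or y of figure_3 in the frame of case below -0.036 m or distance between figure_3 and case above 0.08 m) and (x of figure_4 in the frame of case above 0.06 m or z of figure_4 in the frame of case below -0.015 m or y of figure_4 in the frame of case above 0.036 m or y of figure_4 in the frame of case below -0.036 m or distance between figure_4 and case above 0.08 m) and (x of figure_5 in the frame of case above 0.06 m or z of figure_5 in the frame of case below -0.015 m or y of figure_5 in the frame of case above 0.036 m or y of figure_5 in the frame of case below -0.036 m or distance between figure_5 and case above 0.08 m) and (x of figure_6 in the frame of case above 0.06 m or z of figure_6 in the frame of case below -0.015 m or y of figure_6 in the frame of case above 0.036 m or y of figure_6 in the frame of case below -0.036 m or distance between figure_6 and case above 0.08 m) and (x of figure_7 in the frame of case above 0.06 m or z of figure_7 in the frame of case below -0.015 m or y of figure_7 in the frame of case above 0.036 m or y of figure_7 in the frame of case below -0.036 m or distance between figure_7 and case above 0.08 m) and contact force between the fingers and case above 0.5 N), for 0.1 s.
2. still held off the bench and empty, it is brought back to level (within 11 degrees, or mouth up) (angle between case's own x axis and vertical below 1.7708 rad and height (world z) of case above 0.04 m and contact force between the fingers and case above 0.5 N and (x of figure_1 in the frame of case above 0.06 m or z of figure_1 in the frame of case below -0.015 m or y of figure_1 in the frame of case above 0.036 m or y of figure_1 in the frame of case below -0.036 m or distance between figure_1 and case above 0.08 m) and (x of figure_2 in the frame of case above 0.06 m or z of figure_2 in the frame of case below -0.015 m or y of figure_2 in the frame of case above 0.036 m or y of figure_2 in the frame of case below -0.036 m or distance between figure_2 and case above 0.08 m) and (x of figure_3 in the frame of case above 0.06 m or z of figure_3 in the frame of case below -0.015 m or y of figure_3 in the frame of case above 0.036 m or y of figure_3 in the frame of case below -0.036 m or distance between figure_3 and case above 0.08 m) and (x of figure_4 in the frame of case above 0.06 m or z of figure_4 in the frame of case below -0.015 m or y of figure_4 in the frame of case above 0.036 m or y of figure_4 in the frame of case below -0.036 m or distance between figure_4 and case above 0.08 m) and (x of figure_5 in the frame of case above 0.06 m or z of figure_5 in the frame of case below -0.015 m or y of figure_5 in the frame of case above 0.036 m or y of figure_5 in the frame of case below -0.036 m or distance between figure_5 and case above 0.08 m) and (x of figure_6 in the frame of case above 0.06 m or z of figure_6 in the frame of case below -0.015 m or y of figure_6 in the frame of case above 0.036 m or y of figure_6 in the frame of case below -0.036 m or distance between figure_6 and case above 0.08 m) and (x of figure_7 in the frame of case above 0.06 m or z of figure_7 in the frame of case below -0.015 m or y of figure_7 in the frame of case above 0.036 m or y of figure_7 in the frame of case below -0.036 m or distance between figure_7 and case above 0.08 m)), for 0.1 s.
3. shaken mouth down again, at least 30 degrees, at a turning speed over 0.3 rad/s (all of step 1 and angular speed of case above 0.3 rad/s).
4. the empty case is laid flat on the bench and released (angle between case's own z axis and vertical below 0.1 rad and height (world z) of case between -0.01 and 0.012 m and contact force between the fingers and case below 0.05 N and linear speed of case below 0.02 m/s and (x of figure_1 in the frame of case above 0.06 m or z of figure_1 in the frame of case below -0.015 m or y of figure_1 in the frame of case above 0.036 m or y of figure_1 in the frame of case below -0.036 m or distance between figure_1 and case above 0.08 m) and (x of figure_2 in the frame of case above 0.06 m or z of figure_2 in the frame of case below -0.015 m or y of figure_2 in the frame of case above 0.036 m or y of figure_2 in the frame of case below -0.036 m or distance between figure_2 and case above 0.08 m) and (x of figure_3 in the frame of case above 0.06 m or z of figure_3 in the frame of case below -0.015 m or y of figure_3 in the frame of case above 0.036 m or y of figure_3 in the frame of case below -0.036 m or distance between figure_3 and case above 0.08 m) and (x of figure_4 in the frame of case above 0.06 m or z of figure_4 in the frame of case below -0.015 m or y of figure_4 in the frame of case above 0.036 m or y of figure_4 in the frame of case below -0.036 m or distance between figure_4 and case above 0.08 m) and (x of figure_5 in the frame of case above 0.06 m or z of figure_5 in the frame of case below -0.015 m or y of figure_5 in the frame of case above 0.036 m or y of figure_5 in the frame of case below -0.036 m or distance between figure_5 and case above 0.08 m) and (x of figure_6 in the frame of case above 0.06 m or z of figure_6 in the frame of case below -0.015 m or y of figure_6 in the frame of case above 0.036 m or y of figure_6 in the frame of case below -0.036 m or distance between figure_6 and case above 0.08 m) and (x of figure_7 in the frame of case above 0.06 m or z of figure_7 in the frame of case below -0.015 m or y of figure_7 in the frame of case above 0.036 m or y of figure_7 in the frame of case below -0.036 m or distance between figure_7 and case above 0.08 m)), for 0.3 s.
5. the tray with every figure in it hangs by its eye in the hook's saddle, released, and the pointer has settled (x of figure_1 in the frame of tray between -0.122 and 0.122 m and y of figure_1 in the frame of tray between -0.052 and 0.052 m and z of figure_1 in the frame of tray between -0.005 and 0.06 m and x of figure_2 in the frame of tray between -0.122 and 0.122 m and y of figure_2 in the frame of tray between -0.052 and 0.052 m and z of figure_2 in the frame of tray between -0.005 and 0.06 m and x of figure_3 in the frame of tray between -0.122 and 0.122 m and y of figure_3 in the frame of tray between -0.052 and 0.052 m and z of figure_3 in the frame of tray between -0.005 and 0.06 m and x of figure_4 in the frame of tray between -0.122 and 0.122 m and y of figure_4 in the frame of tray between -0.052 and 0.052 m and z of figure_4 in the frame of tray between -0.005 and 0.06 m and x of figure_5 in the frame of tray between -0.122 and 0.122 m and y of figure_5 in the frame of tray between -0.052 and 0.052 m and z of figure_5 in the frame of tray between -0.005 and 0.06 m and x of figure_6 in the frame of tray between -0.122 and 0.122 m and y of figure_6 in the frame of tray between -0.052 and 0.052 m and z of figure_6 in the frame of tray between -0.005 and 0.06 m and x of figure_7 in the frame of tray between -0.122 and 0.122 m and y of figure_7 in the frame of tray between -0.052 and 0.052 m and z of figure_7 in the frame of tray between -0.005 and 0.06 m and distance between tray_eye and hook_seat below 0.015 m and value of joint pointer above 0.04 m and velocity of joint pointer between -0.008 and 0.008 m/s and height (world z) of tray above 0.03 m and linear speed of tray below 0.06 m/s and contact force between the fingers and tray below 0.05 N), for 0.5 s.
At the end, for the whole second after the job is handed in: Every figure that is there lies in the tray; the tray hangs free with the top bar of its eye within 15 mm of the hook's seat, pointer more than 40 mm down and settled (under 8 mm/s), the tray hardly swaying (under 60 mm/s); the empty slip case lies flat on the bench; nothing is held (all of step 4 and all of step 5); the robot touches nothing.
It fails at once if the loaded hook is let go with a drop (carriage sinking faster than 0.25 m/s) (velocity of joint pointer above 0.25 m/s).
It fails at once if a mould block is shifted by more than 40 mm (distance of any of mould_a, mould_b from where it was at the start of the episode above 0.04 m).
Of figure_1, figure_2, figure_3, figure_4, figure_5, figure_6, figure_7 only 5 to 7 are there at a start; the rules pass over those that are not, and their reading is None.
At some moment in a run one of case, tray, figure_1, figure_2, figure_3, figure_4 may be knocked a few centimetres aside while the robot is not near it.
It also fails if it takes over 210 s, if anything falls off the work surface, if the arm or the gripper's body presses on something with over 40 N, if the wrist force passes 120 N, or if a joint passes its speed limit or range.

## Working session

There is one attempt and no reset: what is moved stays moved. The work goes in short steps, Python scripts to look and compute and a tool call to move; the robot and the scene stay as the last step left them, time stands still between calls to the robot, and variables do not carry over. Pictures are saved under pics/ and viewed, at most 14 in all, crops included, and the job is handed in when it is done.

Besides the shell and the picture viewer there is one more tool, called after "Emit:" as name(argument=value, ...), one argument or row to a line, values as JSON. apply_moves: Moves the arm, as the interface text tells. Its arguments: {"type":"object","properties":{"targets":{"type":"array"}},"required":["targets"]}

```bash
mkdir -p pics; ls; cat > h.py <<'E'
import numpy as np, cv2
from rig import get_state, cams, job, trace, robot
def world(p, mask=None):
    """world points (mm) for every pixel (HxWx3), nan without depth"""
    h,w=p["depth"].shape
    u,v=np.meshgrid(np.arange(w),np.arange(h))
    K=np.array([[p["fx"],0,p["cx"]],[0,p["fy"],p["cy"]],[0,0,1.]])
    uv=np.stack([u,v],-1).reshape(-1,1,2).astype(float)
    n=cv2.undistortPoints(uv,K,np.array([p["k1"],0,0,0,0.])).reshape(h,w,2)
    d=p["depth"].astype(float); d[d==0]=np.nan
    X=np.dstack([n[...,0]*d,n[...,1]*d,d])
    return (X-np.array(p["t"]))@np.array(p["R"])
def pix(p,X):
    K=np.array([[p["fx"],0,p["cx"]],[0,p["fy"],p["cy"]],[0,0,1.]])
    return cv2.projectPoints(np.atleast_2d(np.float64(X)),cv2.Rodrigues(np.array(p["R"]))[0],np.array(p["t"],float),K,np.array([p["k1"],0,0,0,0.]))[0].reshape(-1,2)
def save(p,name): cv2.imwrite(f"pics/{name}.png",p["color"][...,::-1])
def find(p,name,W=None,pmin=.3):
    W=world(p) if W is None else W
    out=[]
    for r in trace(p,name):
        if r["p"]<pmin: continue
        P=W[r["mask"]]; P=P[~np.isnan(P[:,0])]
        out.append((r["p"],r["bbox"],P,r["mask"]))
    return out
E
python3 - <<'E'
from h import *
np.set_printoptions(precision=1,suppress=True)
s=get_state(); print(s); print(robot.hold_point_z)
for c in("top","scene"):
    p=cams.read_camera(c); save(p,c+"0"); W=world(p)
    print(c,"campos",-np.array(p["R"]).T@np.array(p["t"]))
    for n in("tray","case","balance","mould_a","figure_1","tray_knob","pointer"):
        for q,b,P,m in find(p,n,W):
            print(n,round(q,2),np.round(b),len(P),np.median(P,0),np.percentile(P,2,axis=0),np.percentile(P,98,axis=0))
            if n in("case","tray","mould_a","balance"):
                Q=P[P[:,2]>(35 if n=="case" else 8)][:,:2]
                if len(Q)>5: print("   rect",cv2.minAreaRect(Q.astype(np.float32)))
E
```

```text
pics
{'t': 0.0, 'joint_pos': array([-1.4,  0.2,  1.5,  0. ,  1.4, -0.2]), 'qd': array([-0.,  0.,  0., -0.,  0., -0.]), 'tau': array([  0. , -38.3, -29.2,  -0. ,   0. ,   0. ]), 'tcp_pos': array([ 208.2, -535.2,  230.1]), 'tcp_rot': array([-3.1, -0. ,  0.4]), 'ft_force': array([0.1, 0. , 0.7]), 'wrist_torque': array([-0., -0., -0.]), 'finger_force': 0.0, 'width': 85.75771050367125}
18.700000000000003
top campos [ 322.2  -17.7 1386.4]
tray 0.6 [205. 275.  81.  75.] 2667 [404.7 193.7   4. ] [303.7  95.4  -2.8] [506.6 296.3 142.3]
   rect ((406.48748779296875, 193.169677734375), (106.35587310791016, 243.47463989257812), 45.08853530883789)
case 0.71 [260. 230.  44.  41.] 859 [531.8  14.3  41.7] [473.3 -38.9  10.7] [589.9  64.4  47.6]
   rect ((533.2491455078125, 14.623451232910156), (62.0191650390625, 130.479248046875), 53.44129943847656)
balance 0.8 [280. 162.  70.  85.] 2393 [707.6 -16.4  19.9] [ 639.7 -100.5   10.3] [764.6  56.2 414.6]
   rect ((699.241943359375, -41.16015625), (201.20603942871094, 130.18536376953125), 57.04157638549805)
mould_a 0.97 [345. 190.  31.  36.] 644 [ 663.7 -
[... 1798 characters left out ...]
6157226562), (109.87924194335938, 248.27926635742188), 46.54180145263672)
figure_1 0.45 [328. 257.   7.  14.] 67 [ 550.  -133.1   20.6] [ 545.  -143.3    4.4] [ 559.3 -128.6   39.9]
figure_1 0.44 [324. 246.   3.  10.] 55 [ 592.9 -156.5   19.9] [ 585.9 -166.3    4.5] [ 601.  -150.6   38.5]
tray_knob 0.89 [267. 348.  55. 102.] 4278 [398.8 202.7   3.7] [298.2  90.3  -1.2] [512.9 302.5 158.6]
tray_knob 0.7 [292. 282.  26.  46.] 1107 [516.6  28.9  40.7] [469.1 -31.2   0.7] [587.4  70.8  45.3]
pointer 0.83 [284. 162.  49.  17.] 276 [693.8 -48.2 285.5] [ 639.1 -351.5   -1.3] [1076.6  -15.5  298.5]
pointer 0.64 [270. 188.  83. 156.] 3276 [705.6   3.7  61. ] [ 636.8 -121.1    2.4] [808.3  55.4 404.5]
```

```bash
python3 - <<'E'
import cv2
a=cv2.imread("pics/top0.png")[130:340,140:420]; b=cv2.imread("pics/scene0.png")[120:420,180:400]
cv2.imwrite("pics/a.png",cv2.resize(a,None,fx=2.85,fy=2.85,interpolation=cv2.INTER_CUBIC)); cv2.imwrite("pics/b.png",cv2.resize(b,None,fx=2,fy=2,interpolation=cv2.INTER_CUBIC))
E
```

```text
(no output)
```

View pics/a.png

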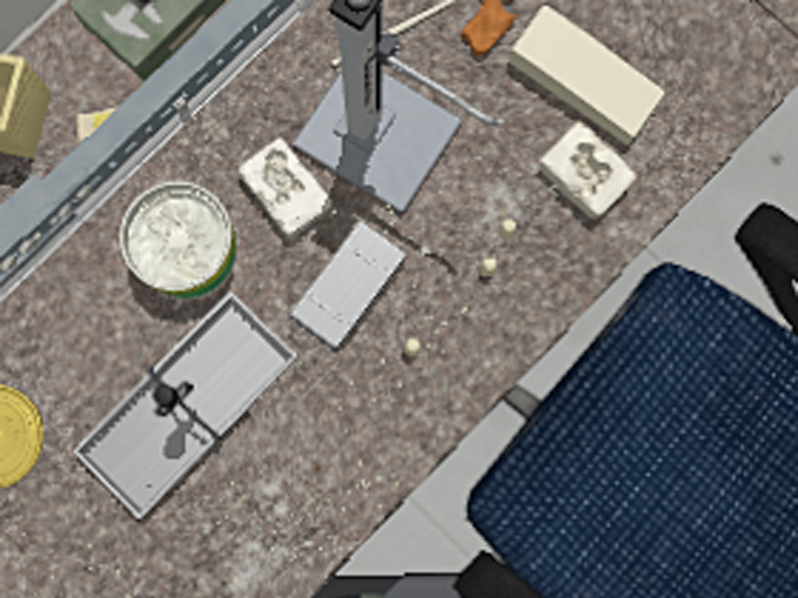

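View pics/b.png

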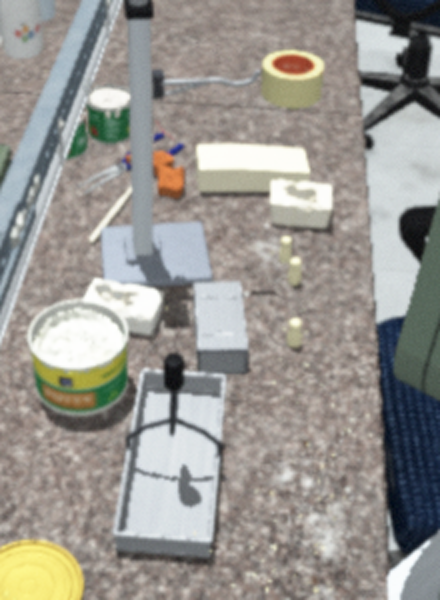

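Three figures stand at top-crop (508,226), (488,266) and (412,346). The tray is at lower left with its knob at (165,393), and a tub at (180,240) is an extra obstacle. The hook reaches from the column to (500,122). Next I need the mouth end of the case and finer poses.

```bash
python3 - <<'E'
from h import *
np.set_printoptions(precision=1,suppress=True)
p=cams.read_camera("scene"); W=world(p); t=cams.read_camera("top"); T=world(t)
# case near face
a=np.radians(90+53.44); ax=np.array([np.cos(a),np.sin(a)]); ay=np.array([-ax[1],ax[0]])
print("case axis",ax)
P=W[250:325,265:320].reshape(-1,3); P=P[~np.isnan(P[:,0])]
c=np.array([533,15.])
l=np.c_[(P[:,:2]-c)@ax,(P[:,:2]-c)@ay,P[:,2]]
f=l[(abs(l[:,1])<25)&(l[:,0]>0)&(l[:,0]<80)&(l[:,2]>6)&(l[:,2]<36)]
print("face pts x: ",len(f),np.percentile(f[:,0],[0,10,50,90,100]))
s=l[(abs(l[:,0])<66)&(abs(l[:,1])<40)&(l[:,2]>38)]; print("top z",np.median(s[:,2]),np.percentile(s,[1,99],axis=0))
# figures
for nm,q,Wd in(("top",t,T),("scene",p,W)):
    m=(Wd[...,2]>25)&(Wd[...,2]<50)&(Wd[...,0]>400)&(Wd[...,0]<640)&(Wd[...,1]<-40)&(Wd[...,1]>-200)
    n,L,st,_=cv2.connectedComponentsWithStats(m.astype(np.uint8))
    for i in range(1,n):
        if st[i,4]>3: print(nm,st[i,:],np.mean(Wd[L==i],0))
# balance
for nm,Wd in(("top",T),("scene",W)):
    m=(Wd[...,2]>400)&(Wd[...,2]<440)&(Wd[...,0]>500)&(Wd[...,0]<850)&(abs(Wd[...,1])<150)
    print(nm,"column top",m.sum(),np.mean(Wd[m],0), cv2.minAreaRect(Wd[m][:,:2].astype(np.float32)))
    m=(Wd[...,2]>250)&(Wd[...,2]<330)&(Wd[...,0]>500)&(Wd[...,0]<850)&(Wd[...,1]>-250)&(Wd[...,1]<-30)
    Q=Wd[m]; print("hook",len(Q)); print(Q[::max(1,len(Q)//14)])
m=(T[...,2]>11)&(T[...,2]<24)&(T[...,0]>600)&(T[...,0]<800)&(abs(T[...,1]+20)<110)
n,L,st,_=cv2.connectedComponentsWithStats(m.astype(np.uint8)); i=1+st[1:,4].argmax()
print("base",cv2.minAreaRect(T[L==i][:,:2].astype(np.float32)))
# knob, tub
for nm,Wd in(("top",T),("scene",W)):
    m=(Wd[...,2]>140)&(Wd[...,2]<185)&(abs(Wd[...,0]-405)<60)&(abs(Wd[...,1]-194)<60)
    print("knob",nm,m.sum(),np.mean(Wd[m],0),np.percentile(Wd[m],[0,100],axis=0))
m=(T[...,2]>30)&(abs(T[...,0]-600)<80)&(abs(T[...,1]-200)<75); print("tub",np.percentile(T[m],[2,98],axis=0))
print("face dirs",l[(abs(l[:,1])<25)&(abs(l[:,0])<64)][:5])
E
```

```text
case axis [-0.8  0.6]
face pts x:  7 [34.9 36.1 55.4 63.8 64.5]
top z 41.416183578939794 [[-61.7 -32.6  38.1]
 [ 65.2  28.5  46. ]]
top [316 207   5   5  20] [ 598.  -162.5   37.2]
top [280 218   3   5   9] [565.2 -43.9  39.5]
top [309 221   6   5  21] [ 554.4 -141.2   36. ]
top [283 249   5   5  19] [466.2 -55.3  37.2]
scene [320 239   6   6  28] [ 595.1 -158.8   32.4]
scene [325 249   6   6  29] [ 552.4 -136.    33.8]
scene [325 279   6   8  38] [463.8 -50.7  34.6]
top column top 176 [721.4  -4.4 407.8] ((723.7963256835938, -4.584018707275391), (31.893177032470703, 46.38167190551758), 55.90959167480469)
hook 168
[[ 846.   -31.   328.8]
 [ 849.3  -36.9  273.2]
 [ 718.1  -37.6  296.6]
 [ 706.3  -34.9  290.8]
 [ 704.4  -35.1  272. ]
 [ 695.   -50.5  290.9]
 [ 689.2  -53.   291.8]
 [ 684.7  -58.3  288.4]
 [ 677.9  -68.6  292.1]
 [ 672.9  -81.7  290.1]
 [ 668.5  -94.9  286.5]
 [ 658.4 -102.2  292.3]
 [ 652.7 -107.9  283.9]
 [ 646.2 -120.6  287. ]]
scene column top 103 [717.7   2.1 409. ] ((720.1220092773438, -1.8808708190917969), (30.77994728088379, 38.752601623535156), 53.706581115722656)
hook 186
[[ 848.3  -31.4  308.4]
 [ 637.3 -129.9  296.9]
 [ 678.7  -78.6  287.4]
 [ 704.8  -34.4  288.2]
 [ 683.6  -59.6  288.9]
 [ 664.9  -86.9  287.8]
 [ 694.8  -36.2  289.1]
 [ 676.   -63.1  288.2]
 [ 659.9  -92.7  285.1]
 [ 641.3 -120.6  283.8]
 [ 683.3  -56.1  284.4]
 [ 651.3 -102.3  282.7]
 [ 678.8  -62.3  281.4]
 [ 685.2  -51.2  279.5]
 [ 697.8  -38.6  272.4]]
base ((714.3892211914062, -18.989120483398438), (150.59017944335938, 130.8389892578125), 56.972618103027344)
knob top 57 [405.9 192.  167.5] [[397.3 182.9 142.1]
 [415.5 204.1 176.7]]
knob scene 164 [401.3 198.7 162. ] [[392.4 185.3 140.4]
 [415.7 207.3 176.4]]
tub [[531.  140.9  45.8]
 [675.8 270.8 346. ]]
face dirs [[-63.4   0.5  40. ]
 [-63.6   5.8  39.7]
 [-62.3   8.4  40.7]
 [-58.2  18.6  43.9]
 [-63.   21.8  39.7]]
```

Emit:
apply_moves(
  targets=[
    [[36,-27,7,0,0,0,85],[36,-27,7,0,0,0,85],[36,-27,7,0,0,0,85],[36,-27,7,0,0,0,85],[36,-27,7,0,0,0,85],[36,-27,7,0,0,0,85],[36,-27,7,0,0,0,85],[36,-27,7,0,0,0,85],[36,-27,7,0,0,0,85],[36,-27,7,0,0,0,85],[36,-27,7,0,0,0,85],[36,-27,7,0,0,0,85],[36,-27,7,0,0,0,85],[36,-27,7,0,0,0,85],[0,0,0,0,0,-8,85],[0,0,0,0,0,-8,85],[0,0,0,0,0,-8,85],[0,0,0,0,0,-8,85],[0,0,0,0,0,-8,85],[0,0,0,0,0,-8,85]],
  ],
)

```text
t: 2.9
tcp_pos: [541.2, -0.9, 133.3]
tcp_rot: [3.141, -0.0, 1.214]
ft_force: [-0.5, -0.7, -0.0]
width: 85.3
finger_force: 0.0
```

Emit:
apply_moves(
  targets=[
    [[0,0,0,0,0,-8,85],[0,0,0,0,0,-8,85],[0,0,0,0,0,-8,85],[0,0,0,0,0,-8,85],[0,0,0,0,0,-8,85],[0,0,0,0,0,-8,85],[0,0,0,0,0,-8,85],[0,0,0,0,0,-8,85],[0,0,0,0,0,-8,85],[0,0,0,0,0,0,85],[0,0,0,0,0,0,85]],
  ],
)

```text
t: 4.0
tcp_pos: [541.2, -1.0, 133.4]
tcp_rot: [3.142, 0.0, 2.462]
ft_force: [-0.1, -0.5, 1.0]
width: 84.9
finger_force: 0.0
```

```bash
cat >> h.py <<'E'
from scipy.spatial.transform import Rotation as Rn
def togo(pos,rpy_deg=None):
    """remaining tool-frame shift (mm) and rotvec (deg) to a target pose"""
    s=get_state(); R=Rn.from_euler("xyz",s["tcp_rot"])
    d=R.inv().apply(np.array(pos)-s["tcp_pos"])
    r=(R.inv()*Rn.from_euler("xyz",rpy_deg,degrees=True)).as_rotvec(degrees=True) if rpy_deg is not None else None
    print("t",round(s["t"],1),"tcp",np.round(s["tcp_pos"],1),"rpy",np.round(np.degrees(s["tcp_rot"]),1),"w",round(s["width"],1),"F",np.round(s["ft_force"],1),"ff",round(s["finger_force"],1),"q",np.round(s["joint_pos"],2))
    print("togo",np.round(d,1),None if r is None else np.round(r,1))
E
python3 - <<'E'
from h import *
np.set_printoptions(precision=1,suppress=True)
togo([549,4,2],[180,0,143.4])
p=cams.read_camera("scene"); W=world(p)
for q,b,P,m in find(p,"case",W):
    Q=P[P[:,2]>35][:,:2].astype(np.float32); print(q,b,cv2.minAreaRect(Q))
ax=np.array([-.803,.596]);ay=np.array([-.596,-.803]);c=np.array([533,16])
P=W[240:330,255:330].reshape(-1,3); P=P[~np.isnan(P[:,0])]
l=np.c_[(P[:,:2]-c)@ax,(P[:,:2]-c)@ay,P[:,2]]
f=l[(abs(l[:,1])<20)&(l[:,0]>0)&(l[:,0]<90)]; print(f[np.argsort(-f[:,0])][::8])
E
```

```text
t 4.0 tcp [541.2  -1.  133.4] rpy [180.    0.  141.1] w 84.9 F [-0.1 -0.5  1. ] ff 0.0 q [-0.2  0.2  1.7  0.   1.2 -1.1]
togo [ -2.9   8.8 131.4] [ 0.   0.  -2.3]
0.57 [289.6, 283.6, 33.0, 45.0] ((532.4030151367188, 17.770339965820312), (62.135292053222656, 137.58876037597656), 52.96501541137695)
[[ 89.7   6.7  -0.9]
 [ 86.4   6.9  -0.8]
 [ 82.5   7.1   2.2]
 [ 80.4  14.9  -0.3]
 [ 77.3  12.7  -3.5]
 [ 72.1  15.6  -1.7]
 [ 68.4 -17.8  44.8]
 [ 66.8   5.8   3.9]
 [ 65.5 -12.7  41.8]
 [ 65.1  16.9  43.6]
 [ 64.6 -15.   40.9]
 [ 64.    2.3  39.7]
 [ 62.9 -11.4   0.7]
 [ 62.   -3.9   3. ]
 [ 61.   -0.1  43.7]
 [ 60.    8.8   4. ]
 [ 59.1  -3.8   7.1]
 [ 58.4  -7.2  41.5]
 [ 57.7 -18.7   2.8]
 [ 57.1  10.   46.3]
 [ 55.9  -6.    4. ]
 [ 55.2   5.4  41.3]
 [ 54.5 -16.    3. ]
 [ 54.   -0.9   5.4]
 [ 52.6  -9.4  42.8]
 [ 51.7   4.4   2.9]
 [ 50.6  -3.1   2.1]
 [ 49.8 -15.7   1.8]
 [ 48.7   7.2   3.3]
 [ 47.8 -16.5  41.9]
 [ 47.    3.6  40.3]
 [ 46.4   3.5  43.1]
 [ 45.6 -18.9  46.6]
 [ 44.5 -12.8   3.5]
 [ 43.1  -0.1   5.2]
 [ 42.3  16.3  42.2]
 [ 41.4   5.3  -0.3]
 [ 40.5 -15.1   3.1]
 [ 39.5   1.7  36.7]
 [ 38.4  19.2  41.9]
 [ 37.5  16.8  41. ]
 [ 37.    1.8  41.2]
 [ 36.4   3.1   2. ]
 [ 35.3  14.4  42.5]
 [ 34.5   0.6   3.8]
 [ 33.8  17.   44.4]
 [ 32.3  14.6  43.1]
 [ 31.3  -1.7   0.6]
 [ 30.5   4.7  41.7]
 [ 29.6 -15.3  41.7]
 [ 28.6  -2.7  43.7]
 [ 27.  -15.2  42.7]
 [ 25.6 -15.1  44.7]
 [ 25.   -2.5  43.7]
 [ 21.4 -12.3  44.1]
 [ 18.8  -9.6  41.6]
 [ 17.8  -2.   43.8]
 [ 15.9   5.8  41.9]
 [ 14.2  11.   43.5]
 [ 13.2  -1.6  43.1]
 [ 11.5  -9.1  41.8]
 [  9.6 -11.6  46.9]
 [  7.3   9.1  40.6]
 [  4.2  -3.5  41.7]
 [  1.8  12.   42.4]]
```

The camera sees the floor inside the near end (z about 3 mm), so the mouth points along (-0.8, 0.6), towards the tray. I'll grasp the case now.

Emit:
apply_moves(
  targets=[
    [[-3,9,0,0,0,-2,85],[0,0,30,0,0,0,85],[0,0,30,0,0,0,85],[0,0,30,0,0,0,85],[0,0,20,0,0,0,85],[0,0,12,0,0,0,85],[0,0,9,0,0,0,85],[0,0,0,0,0,0,55],[0,0,0,0,0,0,55],[0,0,0,0,0,0,55],[0,0,0,0,0,0,55],[0,0,0,0,0,0,55],[0,0,0,0,0,0,55],[0,0,0,0,0,0,55]],
  ],
)

```text
t: 5.5
tcp_pos: [549.8, 4.1, 3.1]
tcp_rot: [3.141, 0.001, 2.5]
ft_force: [0.0, 0.9, 3.1]
width: 61.3
finger_force: 66.5
```

Emit:
apply_moves(
  targets=[
    [[0,0,-20,0,0,0,55],[0,0,-30,0,0,0,55],[0,0,-30,0,0,0,55],[0,0,-30,0,0,0,55],[0,0,-30,0,0,7.5,55],[18,9,0,0,0,0,55],[18,9,0,0,0,0,55],[18,9,0,0,0,0,55],[18,9,0,0,0,0,55],[0,0,0,0,0,0,55],[0,0,0,0,0,0,55],[0,0,0,0,0,0,55]],
  ],
)

```text
t: 6.7
tcp_pos: [522.7, 79.6, 142.0]
tcp_rot: [-3.141, 0.0, 2.369]
ft_force: [-0.3, 0.1, -2.6]
width: 61.1
finger_force: 66.2
```

```bash
python3 - <<'E'
from h import *
np.set_printoptions(precision=1,suppress=True)
togo([522,80,106],[180,0,135.5])
p=cams.read_camera("scene"); save(p,"s2"); W=world(p)
for q,b,P,m in find(p,"tray",W):
    Q=P[(P[:,2]<40)][:,:2].astype(np.float32); print(q,b,cv2.minAreaRect(Q))
a=p["color"][150:420,180:400,::-1]; cv2.imwrite("pics/c.png",cv2.resize(a,None,fx=2,fy=2))
E
```

```text
t 6.7 tcp [522.7  79.6 142. ] rpy [-180.     0.   135.7] w 61.1 F [-0.3  0.1 -2.6] ff 66.2 q [-0.   0.2  1.7 -0.   1.2 -0.8]
togo [ 0.8 -0.2 36. ] [-0.   0.   0.2]
0.69 [265.9, 349.0, 58.4, 104.3] ((417.33477783203125, 183.61099243164062), (109.78353881835938, 281.32080078125), 44.34935760498047)
```

View pics/c.png

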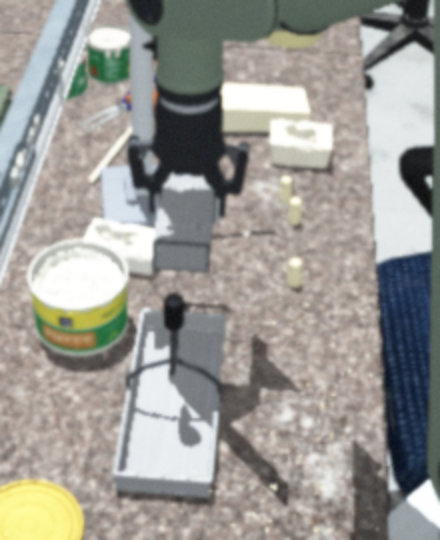

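The case (185,225) is held level over the near end of the tray, clear of the tub. Now I'll lower it and tilt the mouth down.

Emit:
apply_moves(
  targets=[
    [[0,0,18,0,0,0,55],[0,0,18,0,0,0,55],[0,0,0,0,-5,0,55],[0,0,0,0,-5,0,55],[0,0,0,0,-5,0,55],[0,0,0,0,-5,0,55],[0,0,0,0,-5,0,55],[0,0,0,0,-5,0,55],[0,0,0,0,-5,0,55],[0,0,0,0,-5,0,55],[0,0,0,0,-3,0,55],[0,0,0,0,0,0,55],[0,0,0,0,0,0,55]],
  ],
)

```text
t: 8.1
tcp_pos: [522.9, 80.2, 106.2]
tcp_rot: [3.141, 0.749, 2.369]
ft_force: [-0.8, -0.0, -1.9]
width: 61.4
finger_force: 66.5
```

```bash
python3 - <<'E'
from h import *
np.set_printoptions(precision=1,suppress=True)
togo([522,80,106],[180,0,135.5])
E
```

```text
t 8.1 tcp [522.9  80.2 106.2] rpy [180.   42.9 135.7] w 61.4 F [-0.8 -0.  -1.9] ff 66.5 q [ 0.4  0.2  2.  -1.   0.8  0.3]
togo [ 0.5 -0.8 -0.2] [ 0.1 42.9  0.2]
```

Emit:
apply_moves(
  targets=[
    [[-12,0,0,0,0,0,55],[12,0,0,0,0,0,55],[-12,0,0,0,0,0,55],[12,0,0,0,0,0,55],[-12,0,0,0,0,0,55],[12,0,0,0,0,0,55],[0,0,0,0,0,0,55],[0,0,0,0,0,0,55],[0,0,0,0,0,0,55],[0,0,0,0,0,0,55]],
  ],
)

```text
t: 9.1
tcp_pos: [523.1, 80.0, 106.7]
tcp_rot: [3.141, 0.751, 2.368]
ft_force: [1.3, -0.6, -2.1]
width: 61.6
finger_force: 66.5
```

```bash
python3 - <<'E'
from h import *
np.set_printoptions(precision=1,suppress=True)
print(np.mean([get_state()["ft_force"] for _ in range(3)],0))
p=cams.read_camera("scene"); save(p,"s3")
a=p["color"][250:420,200:340,::-1]; cv2.imwrite("pics/d.png",cv2.resize(a,None,fx=3.5,fy=3.5))
for q,b,P,m in find(p,"figure_5"): print(q,np.round(b),np.median(P,0))
E
```

```text
[ 1.3 -0.6 -2.1]
0.64 [263. 357.  17.   9.] [387.4 213.9  15.2]
0.47 [251. 340.   9.  15.] [444.1 205.2  16.1]
0.41 [328. 284.   5.  11.] [462.8 -48.5  21. ]
```

View pics/d.png

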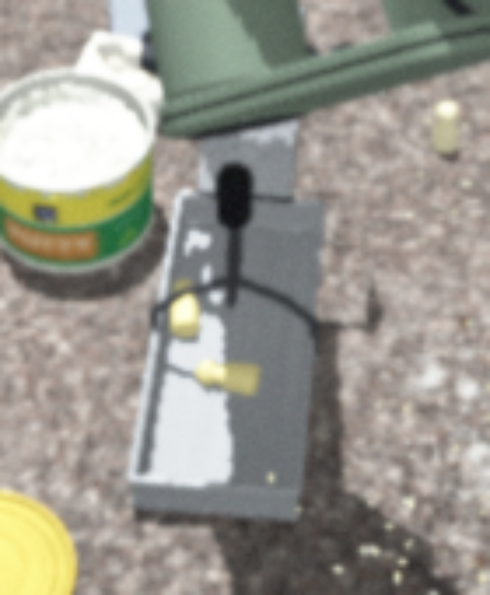

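Two figures, at crop (183,312) and (228,377), now lie in the tray; nothing else is visible. I'll rock the case between level and mouth down.

Emit:
apply_moves(
  targets=[
    [[0,0,0,0,8,0,55],[0,0,0,0,8,0,55],[0,0,0,0,8,0,55],[0,0,0,0,8,0,55],[0,0,0,0,8,0,55],[0,0,0,0,3,0,55],[0,0,0,0,0,0,55],[0,0,0,0,0,0,55],[0,0,0,0,-8,0,55],[0,0,0,0,-8,0,55],[0,0,0,0,-8,0,55],[0,0,0,0,-8,0,55],[0,0,0,0,-8,0,55],[0,0,0,0,-3,0,55],[0,0,0,0,0,0,55],[0,0,0,0,0,0,55],[0,0,0,0,0,0,55]],
  ],
)

```text
t: 10.9
tcp_pos: [521.5, 77.7, 105.4]
tcp_rot: [-3.129, 0.758, 2.37]
ft_force: [0.1, -0.0, -2.7]
width: 61.3
finger_force: 66.5
```

Emit:
apply_moves(
  targets=[
    [[0,0,0,0,8,0,55],[0,0,0,0,8,0,55],[0,0,0,0,8,0,55],[0,0,0,0,8,0,55],[0,0,0,0,8,0,55],[0,0,0,0,3,0,55],[0,0,0,0,0,0,55],[0,0,0,0,0,0,55],[0,0,0,0,-8,0,55],[0,0,0,0,-8,0,55],[0,0,0,0,-8,0,55],[0,0,0,0,-8,0,55],[0,0,0,0,-8,0,55],[0,0,0,0,-3,0,55],[0,0,0,0,0,0,55],[0,0,0,0,0,0,55],[0,0,0,0,0,0,55]],
  ],
)

```text
t: 12.6
tcp_pos: [520.1, 75.2, 104.0]
tcp_rot: [-3.116, 0.764, 2.371]
ft_force: [-0.3, 0.2, -1.4]
width: 61.2
finger_force: 66.5
```

Emit:
apply_moves(
  targets=[
    [[0,0,0,0,8,0,55],[0,0,0,0,8,0,55],[0,0,0,0,8,0,55],[0,0,0,0,8,0,55],[0,0,0,0,8,0,55],[0,0,0,0,3,0,55],[0,0,0,0,0,0,55],[0,0,0,0,0,0,55],[0,0,0,0,-8,0,55],[0,0,0,0,-8,0,55],[0,0,0,0,-8,0,55],[0,0,0,0,-8,0,55],[0,0,0,0,-8,0,55],[0,0,0,0,-3,0,55],[0,0,0,0,0,0,55],[0,0,0,0,0,0,55],[0,0,0,0,0,0,55]],
  ],
)

```text
t: 14.3
tcp_pos: [518.7, 73.1, 102.8]
tcp_rot: [-3.104, 0.769, 2.373]
ft_force: [0.7, -0.3, -1.8]
width: 61.4
finger_force: 66.5
```

```bash
python3 - <<'E'
from h import *
np.set_printoptions(precision=1,suppress=True)
togo([522,80,106],[180,0,135.5])
p=cams.read_camera("scene"); W=world(p)
for q,b,P,m in find(p,"figure_5",W,.2): print(q,np.round(b),np.median(P,0))
for _ in range(3): cams.read_camera("top"); print(get_state()["ft_force"])
E
```

```text
t 14.3 tcp [518.7  73.1 102.8] rpy [-177.9   44.1  136. ] w 61.4 F [ 0.7 -0.3 -1.8] ff 66.5 q [ 0.4  0.2  2.  -1.   0.8  0.3]
togo [-0.5  7.1 -4.3] [-1.9 44.1 -0.4]
0.47 [265. 356.  16.   4.] [387.8 213.3  16.2]
0.22 [284. 162.  54.  14.] [696.8 -51.9 284.7]
[ 0.6 -0.1 -1.6]
[ 0.3  0.3 -1.2]
[ 0.1  0.3 -1.8]
```

Emit:
apply_moves(
  targets=[
    [[0,0,0,-0.2,5.5,0,55],[0,0,0,-0.2,5.5,0,55],[0,0,0,-0.2,5.5,0,55],[0,0,0,-0.2,5.5,0,55],[0,0,0,-0.2,5.5,0,55],[0,0,0,-0.2,5.5,0,55],[0,0,0,-0.2,5.5,0,55],[0,0,0,-0.2,5.5,0,55],[0,0,0,0,0,0,55],[0,0,0,0,0,0,55],[0,0,0,0,0,0,55]],
  ],
)

```text
t: 15.65
tcp_pos: [516.9, 73.1, 101.5]
tcp_rot: [-3.137, 0.002, 2.358]
ft_force: [-0.6, 0.6, -1.4]
width: 61.0
finger_force: 66.4
```

```bash
python3 - <<'E'
from h import *
np.set_printoptions(precision=1,suppress=True)
togo([555,0,4],[180,0,135.5])
E
```

```text
t 15.7 tcp [516.9  73.1 101.5] rpy [-179.7    0.1  135.1] w 61.0 F [-0.6  0.6 -1.4] ff 66.4 q [-0.   0.2  1.8 -0.   1.1 -0.8]
togo [-78.4 -24.4  97.7] [-0.3  0.1 -0.4]
```

Emit:
apply_moves(
  targets=[
    [[-20,-6,0,0,0,0,55],[-20,-6,0,0,0,0,55],[-20,-6,0,0,0,0,55],[-18,-6,0,0,0,0,55],[0,0,25,0,0,0,55],[0,0,25,0,0,0,55],[0,0,25,0,0,0,55],[0,0,13,0,0,0,55],[0,0,6,0,0,0,55],[0,0,4,0,0,0,55],[0,0,0,0,0,0,55],[0,0,0,0,0,0,55],[0,0,0,0,0,0,85],[0,0,0,0,0,0,85],[0,0,0,0,0,0,85],[0,0,0,0,0,0,85],[0,0,0,0,0,0,85],[0,0,0,0,0,0,85]],
  ],
)

```text
t: 17.45
tcp_pos: [556.1, 0.3, 4.2]
tcp_rot: [-3.138, 0.002, 2.357]
ft_force: [0.3, -0.8, 0.3]
width: 85.1
finger_force: 0.0
```

Emit:
apply_moves(
  targets=[
    [[0,0,-15,0,0,0,85],[0,0,-25,0,0,0,85],[0,0,-30,0,0,0,85],[0,0,-30,0,0,0,85],[0,0,-20,0,0,0,85],[0,0,0,0,0,0,85],[0,0,0,0,0,0,85]],
  ],
)

```text
t: 18.15
tcp_pos: [556.5, 0.8, 124.9]
tcp_rot: [-3.139, 0.003, 2.357]
ft_force: [0.3, -0.2, -0.7]
width: 85.2
finger_force: 0.0
```

```bash
python3 - <<'E'
from h import *
np.set_printoptions(precision=1,suppress=True)
p=cams.read_camera("scene"); W=world(p)
for q,b,P,m in find(p,"case",W): print("case",q,np.percentile(P[:,2],[5,50,95]),cv2.minAreaRect(P[P[:,2]>35][:,:2].astype(np.float32)))
for q,b,P,m in find(p,"figure_5",W,.2): print(q,np.round(b),np.median(P,0))
m=(W[...,2]>25)&(W[...,2]<50)&(W[...,0]>400)&(W[...,0]<640)&(W[...,1]<-30)&(W[...,1]>-200)
n,L,st,_=cv2.connectedComponentsWithStats(m.astype(np.uint8))
for i in range(1,n):
    if st[i,4]>8: print(st[i],np.mean(W[L==i],0))
togo([464,-54,120],[180,0,135])
E
```

```text
case 0.88 [ 0.8 40.1 44.3] ((542.9756469726562, 15.765396118164062), (62.287113189697266, 135.83702087402344), 44.63925552368164)
0.63 [263. 357.  14.  10.] [389.  214.6  15.5]
0.47 [329. 256.   4.  14.] [ 551.1 -134.3   19.8]
0.41 [253. 342.   8.   9.] [442.7 205.8  17.4]
[320 239   6   5  24] [ 595.2 -158.8   34. ]
[325 249   6   6  29] [ 552.7 -136.2   33.4]
[291 260  11   8  45] [565.8 -38.1  39.6]
[325 279   6   7  37] [463.7 -50.4  35.2]
t 18.3 tcp [554.9   1.  122.5] rpy [-179.7   -0.1  135.1] w 85.2 F [0.1 0.1 0. ] ff 0.0 q [-0.1  0.3  1.7 -0.   1.2 -0.9]
togo [  25.5 -103.1    3.1] [-0.3 -0.1  0.1]
```

Emit:
apply_moves(
  targets=[
    [[6,-25,0,0,0,0,50],[6,-26,0,0,0,0,50],[5,-26,0,0,0,0,50],[5,-25,0,0,0,0,50],[0,0,30,0,0,0,50],[0,0,30,0,0,0,50],[0,0,30,0,0,0,50],[0,0,17,0,0,0,50],[0,0,10,0,0,0,50],[0,0,0,0,0,0,50],[0,0,0,0,0,0,5],[0,0,0,0,0,0,5],[0,0,0,0,0,0,5],[0,0,0,0,0,0,5],[0,0,0,0,0,0,5],[0,0,0,0,0,0,5],[0,0,0,0,0,0,5]],
  ],
)

```text
t: 20.0
tcp_pos: [469.8, -56.6, 8.8]
tcp_rot: [-3.139, 0.004, 2.357]
ft_force: [-0.2, 0.5, 6.3]
width: 15.4
finger_force: 58.8
```

Emit:
apply_moves(
  targets=[
    [[0,0,-30,0,0,0,5],[0,0,-35,0,0,0,5],[0,0,-35,0,0,0,5],[25,22,0,0,0,0,5],[25,22,0,0,0,0,5],[25,22,0,0,0,0,5],[25,22,0,0,0,0,5],[25,22,0,0,0,0,5],[25,22,0,0,0,0,5],[0,0,30,0,0,0,5],[0,0,30,0,0,0,5],[0,0,20,0,0,0,5],[0,0,10,0,0,0,5],[0,0,0,0,0,0,5],[0,0,0,0,0,0,35],[0,0,0,0,0,0,35],[0,0,0,0,0,0,35],[0,0,0,0,0,0,35]],
  ],
)

```text
t: 21.8
tcp_pos: [456.4, 143.2, 17.7]
tcp_rot: [-3.14, 0.003, 2.357]
ft_force: [0.0, 0.3, -0.0]
width: 34.7
finger_force: 0.0
```

Emit:
apply_moves(
  targets=[
    [[0,0,-15,0,0,0,40],[0,0,-35,0,0,0,40],[0,0,-35,0,0,0,40],[0,0,-35,0,0,0,40],[0,0,0,0,0,0,50],[0,0,0,0,0,0,50]],
  ],
)

```text
t: 22.4
tcp_pos: [456.6, 143.6, 138.1]
tcp_rot: [-3.141, 0.004, 2.357]
ft_force: [-0.2, -0.1, -0.2]
width: 50.2
finger_force: 0.0
```

```bash
python3 - <<'E'
from h import *
np.set_printoptions(precision=1,suppress=True)
togo([555.5,-141,120],[180,0,153])
p=cams.read_camera("top"); save(p,"t3");W=world(p)
for q,b,P,m in find(p,"figure_5",W,.2): print(q,np.round(b),np.median(P,0))
m=(W[...,2]>25)&(W[...,2]<50)&(W[...,0]>400)&(W[...,0]<640)&(W[...,1]<-60)&(W[...,1]>-200)
n,L,st,_=cv2.connectedComponentsWithStats(m.astype(np.uint8))
for i in range(1,n):
    if st[i,4]>8: print(st[i],np.mean(W[L==i],0))
E
```

```text
t 22.4 tcp [456.6 143.6 138.1] rpy [-179.9    0.2  135.1] w 50.2 F [-0.2 -0.1 -0.2] ff 0.0 q [ 0.1  0.1  1.9 -0.   1.2 -0.7]
togo [-271.  -131.7   19.2] [ -0.1   0.2 -17.9]
0.53 [202. 279.   4.  10.] [389.5 203.6  18.3]
[316 207   5   5  21] [ 598.2 -162.6   37.2]
[309 221   6   5  20] [ 554.4 -140.6   35. ]
```

Emit:
apply_moves(
  targets=[
    [[-39,-19,0,0,0,0,50],[-39,-19,0,0,0,0,50],[-39,-19,0,0,0,0,50],[-39,-19,0,0,0,0,50],[-39,-19,0,0,0,0,50],[-38,-18,0,0,0,0,50],[-38,-18,0,0,0,0,50],[0,0,0,0,0,-6,50],[0,0,0,0,0,-6,50],[0,0,0,0,0,-6,50],[0,0,40,0,0,0,50],[0,0,40,0,0,0,50],[0,0,0,0,0,0,50],[0,0,0,0,0,0,50]],
  ],
)

```text
t: 23.9
tcp_pos: [553.2, -140.2, 55.8]
tcp_rot: [-3.137, -0.005, 2.671]
ft_force: [0.3, 0.0, 0.8]
width: 49.7
finger_force: 0.0
```

```bash
python3 - <<'E'
from h import *
togo([555.5,-141,7],[180,0,153])
E
```

```text
t 23.9 tcp [ 553.2 -140.2   55.8] rpy [-179.8   -0.3  153.1] w 49.7 F [0.3 0.  0.8] ff 0.0 q [-0.4   0.4   1.69 -0.    1.06 -1.5 ]
togo [-2.7  0.5 48.8] [-0.2 -0.3  0.1]
```

Emit:
apply_moves(
  targets=[
    [[-2,0,30,0,0,0,50],[0,0,19,0,0,0,50],[0,0,0,0,0,0,50],[0,0,0,0,0,0,5],[0,0,0,0,0,0,5],[0,0,0,0,0,0,5],[0,0,0,0,0,0,5],[0,0,0,0,0,0,5],[0,0,0,0,0,0,5],[0,0,0,0,0,0,5],[0,0,-25,0,0,0,5],[0,0,-30,0,0,0,5]],
  ],
)

```text
t: 25.1
tcp_pos: [555.3, -141.2, 63.3]
tcp_rot: [-3.137, -0.003, 2.672]
ft_force: [-0.2, -0.5, -0.4]
width: 15.0
finger_force: 58.4
```

Emit:
apply_moves(
  targets=[
    [[0,0,-40,0,0,0,5],[36,25,-15,0,0,0,5],[36,25,-15,0,0,0,5],[36,25,-15,0,0,0,5],[36,25,-15,0,0,0,5],[36,25,-15,0,0,0,5],[36,25,-15,0,0,0,5],[36,25,-15,0,0,0,5],[36,25,-10,0,0,0,5],[36,25,-5,0,0,0,5],[36,25,0,0,0,0,5],[0,0,0,0,0,6,5],[0,0,0,0,0,6,5],[0,0,0,0,0,6,5],[0,0,0,0,0,0,5],[0,0,0,0,0,0,5]],
  ],
)

```text
t: 26.7
tcp_pos: [349.2, 244.7, 222.8]
tcp_rot: [-3.139, 0.002, 2.36]
ft_force: [0.4, 0.0, -0.9]
width: 14.8
finger_force: 58.3
```

```bash
python3 - <<'E'
from h import *
np.set_printoptions(precision=1,suppress=True)
togo([351,247,19],[180,0,135])
E
```

```text
t 26.7 tcp [349.2 244.7 222.8] rpy [-179.8    0.1  135.2] w 14.8 F [ 0.4  0.  -0.9] ff 58.3 q [ 0.4 -0.1  1.9 -0.   1.4 -0.4]
togo [  0.8   3.5 203.8] [-0.2  0.1  0.2]
```

Emit:
apply_moves(
  targets=[
    [[0,2,45,0,0,0,5],[0,0,45,0,0,0,5],[0,0,45,0,0,0,5],[0,0,40,0,0,0,5],[0,0,20,0,0,0,5],[0,0,9,0,0,0,5],[0,0,0,0,0,0,5],[0,0,0,0,0,0,35],[0,0,0,0,0,0,35],[0,0,0,0,0,0,35],[0,0,0,0,0,0,35],[0,0,-15,0,0,0,40],[0,0,-40,0,0,0,50],[0,0,-45,0,0,0,50],[0,0,-45,0,0,0,50],[0,0,-45,0,0,0,50],[0,0,0,0,0,0,50]],
  ],
)

```text
t: 28.4
tcp_pos: [355.3, 248.3, 216.3]
tcp_rot: [3.13, 0.008, 2.358]
ft_force: [0.8, -0.2, 0.4]
width: 49.9
finger_force: 0.0
```

```bash
python3 - <<'E'
from h import *
np.set_printoptions(precision=1,suppress=True)
togo([599,-163,120],[180,0,153])
p=cams.read_camera("top"); save(p,"t4");W=world(p)
for n in("figure_5","tray","case"):
  for q,b,P,m in find(p,n,W,.2): print(n,q,np.round(b),np.median(P,0),cv2.minAreaRect(P[P[:,2]<60][:,:2].astype(np.float32)))
m=(W[...,2]>25)&(W[...,2]<50)&(W[...,0]>400)&(W[...,0]<640)&(W[...,1]<-60)&(W[...,1]>-200)
n,L,st,_=cv2.connectedComponentsWithStats(m.astype(np.uint8))
for i in range(1,n):
    if st[i,4]>8: print(st[i],np.mean(W[L==i],0))
# hook points, balance frame fit
m=(W[...,2]>265)&(W[...,2]<310)&(W[...,0]>610)&(W[...,0]<715)&(W[...,1]>-150)&(W[...,1]<-30)
Q=W[m]; x0=np.median(Q,0); v=np.linalg.svd(Q[:,:2]-Q[:,:2].mean(0))[2][0]; print("hook",len(Q),Q.mean(0),np.degrees(np.arctan2(v[1],v[0])),Q[Q[:,1].argsort()[:6]])
togo([599,-163,120],[180,20,153])
E
```

```text
t 28.4 tcp [355.3 248.3 216.3] rpy [179.3   0.4 135.1] w 49.9 F [ 0.8 -0.2  0.4] ff 0.0 q [ 0.4 -0.1  1.9 -0.   1.3 -0.4]
togo [-462.2 -120.4   98.4] [  0.6   0.5 -17.9]
figure_5 0.54 [238. 197.  33.  34.] [647.6  84.7  29.6] ((648.53125, 84.08511352539062), (99.05679321289062, 67.54632568359375), 36.567386627197266)
tray 0.81 [211. 274.  72.  81.] [413.6 183.7   4.1] ((409.4834899902344, 196.8120574951172), (115.44762420654297, 254.31451416015625), 45.0805549621582)
tray 0.53 [260. 227.  46.  42.] [541.8  11.4  41.8] ((545.8837280273438, 10.234390258789062), (62.62676239013672, 139.11746215820312), 44.500823974609375)
case 0.8 [261. 226.  44.  44.] [541.7  11.2  41.6] ((547.8359375, 13.283485412597656), (74.38088989257812, 137.42520141601562), 44.808502197265625)
[316 207   5   5  21] [ 598.2 -162.7   36.8]
hook 141 [677.4 -75.  288.3] -124.04293731734623 [[ 641.8 -132.2  301.4]
 [ 639.2 -132.1  301.3]
 [ 642.2 -129.7  300.2]
 [ 639.5 -129.6  300.1]
 [ 643.2 -127.5  296.9]
 [ 639.7 -127.1  299.7]]
t 28.6 tcp [349.6 245.6 207.3] rpy [-179.7    0.   135.1] w 50.3 F [-0.   0.1 -0.3] ff 0.0 q [ 0.4 -0.1  1.9 -0.   1.3 -0.4]
togo [-465.1 -112.7   88.3] [ -3.5 -19.8 -17.7]
```

Emit:
apply_moves(
  targets=[
    [[-46,-11,0,0,0,0,50],[-46,-11,0,0,0,0,50],[-46,-11,0,0,0,0,50],[-46,-11,0,0,0,0,50],[-42,-10,20,0,0,0,50],[-42,-10,20,0,0,0,50],[-42,-10,20,0,0,0,50],[-42,-10,20,0,0,0,50],[0,0,0,0,0,-6,50],[0,0,0,0,0,-6,50],[0,0,0,0,0,-6,50],[0,0,0,0,-5,0,50],[0,0,0,0,-5,0,50],[0,0,0,0,-5,0,50],[0,0,0,0,-5,0,50],[0,0,0,0,0,0,50]],
  ],
)

```text
t: 30.2
tcp_pos: [535.1, -60.4, 124.8]
tcp_rot: [-3.135, 0.34, 2.675]
ft_force: [-0.7, -0.2, 0.6]
width: 50.3
finger_force: 0.0
```

```bash
python3 - <<'E'
from h import *
np.set_printoptions(precision=1,suppress=True)
togo([592,-160,32],[180,20,153])
togo([599,-163,8],[180,20,153])
E
```

```text
t 30.2 tcp [535.1 -60.4 124.8] rpy [-179.6   19.5  153.3] w 50.3 F [-0.7 -0.2  0.6] ff 0.0 q [-0.2  0.1  2.  -0.1  0.8 -1.2]
togo [-59.2 -62.5 119.8] [-0.3 -0.5  0.3]
t 30.2 tcp [535.1 -60.4 124.8] rpy [-179.6   19.5  153.3] w 50.3 F [-0.7 -0.2  0.6] ff 0.0 q [-0.2  0.1  2.  -0.1  0.8 -1.2]
togo [-58.3 -61.9 144.9] [-0.3 -0.5  0.3]
```

Emit:
apply_moves(
  targets=[
    [[-32,-31,0,0,0,0,50],[-32,-31,0,0,0,0,50],[0,0,40,0,0,0,50],[0,0,40,0,0,0,50],[0,0,30,0,0,0,50],[0,0,20,0,0,0,50],[0,0,10,0,0,0,50],[0,0,7,0,0,0,50],[0,0,0,0,0,0,50],[0,0,0,0,0,0,50]],
  ],
)

```text
t: 31.2
tcp_pos: [611.2, -168.1, 14.3]
tcp_rot: [-3.138, 0.351, 2.673]
ft_force: [0.2, 0.3, 0.9]
width: 50.0
finger_force: 0.0
```

```bash
python3 - <<'E'
from h import *
togo([604.5,-166,7],[180,20,153])
E
```

```text
t 31.2 tcp [ 611.2 -168.1   14.3] rpy [-179.8   20.1  153.2] w 50.0 F [0.2 0.3 0.9] ff 0.0 q [-0.39  0.43  1.82 -0.06  0.55 -1.45]
togo [ 9.  -1.1  4.5] [-0.2  0.1  0.1]
```

Emit:
apply_moves(
  targets=[
    [[7,-1,5,0,0,0,50],[0,0,0,0,0,0,50],[0,0,0,0,0,0,5],[0,0,0,0,0,0,5],[0,0,0,0,0,0,5],[0,0,0,0,0,0,5],[0,0,0,0,0,0,5],[0,0,0,0,0,0,5],[0,0,0,0,0,0,5],[0,0,-30,0,0,0,5],[0,0,-45,0,0,0,5],[0,0,-45,0,0,0,5],[0,0,-30,0,0,0,5],[0,0,0,0,4.9,0,5],[0,0,0,0,5,0,5],[0,0,0,0,5,0,5],[0,0,0,0,5,0,5],[0,0,0,0,0,0,5]],
  ],
)

```text
t: 33.0
tcp_pos: [561.9, -144.2, 146.9]
tcp_rot: [-3.138, 0.003, 2.671]
ft_force: [0.4, -0.7, -0.5]
width: 15.6
finger_force: 58.6
```

```bash
python3 - <<'E'
from h import *
togo([351,247,225],[180,0,153])
E
```

```text
t 33.0 tcp [ 561.9 -144.2  146.9] rpy [-179.8    0.2  153. ] w 15.6 F [ 0.4 -0.7 -0.5] ff 58.6 q [-0.4   0.3   1.61 -0.    1.23 -1.5 ]
togo [365.2 252.7 -80.2] [-0.2  0.2  0. ]
```

```bash
python3 - <<'E'
from h import *
p=cams.read_camera("scene"); save(p,"s5"); a=p["color"][280:420,210:330,::-1]; cv2.imwrite("pics/e.png",cv2.resize(a,None,fx=4,fy=4))
print(pix(p,[[458,142,4],[351,247,4]])-[210,280])
E
```

```text
[[60.23612729 47.24885182]
 [53.63676029 98.33206434]]
```

View pics/e.png

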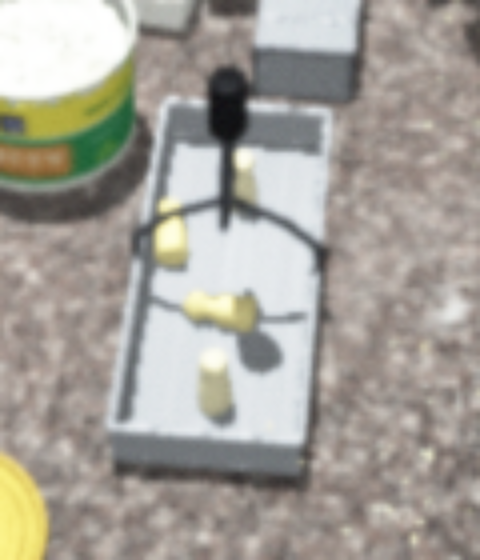

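All five figures are accounted for: four are in the tray, standing at (245,185) and (215,385) and lying at (170,232) and (218,312), and the fifth is in the gripper. I'll place it beside the far standing one.

Emit:
apply_moves(
  targets=[
    [[33,26,0,0,0,0,5],[33,26,0,0,0,0,5],[33,26,0,0,0,0,5],[33,26,0,0,0,0,5],[33,26,0,0,0,0,5],[33,26,0,0,0,0,5],[32,27,0,0,0,0,5],[0,0,0,0,0,-8,5],[0,0,0,0,0,-8,5],[0,0,0,0,0,-8,5],[0,0,0,0,0,-8,5],[0,0,0,0,0,-8,5],[0,0,0,0,0,-8,5],[0,0,0,0,0,-8,5],[0,0,0,0,0,-8,5],[0,0,0,0,0,-8,5],[0,0,0,0,0,0,5],[0,0,0,0,0,0,5]],
  ],
)

```text
t: 34.85
tcp_pos: [437.1, 124.4, 145.7]
tcp_rot: [-3.138, -0.003, -2.358]
ft_force: [0.3, 0.4, -0.0]
width: 15.3
finger_force: 58.6
```

```bash
python3 - <<'E'
from h import *
togo([440,124,19],[180,0,225])
E
```

```text
t 34.9 tcp [437.1 124.4 145.7] rpy [-179.8   -0.2 -135.1] w 15.3 F [ 0.3  0.4 -0. ] ff 58.6 q [ 0.09  0.04  1.91 -0.    1.18 -2.26]
togo [ -2.1  -1.9 126.7] [-0.2 -0.2 -0.1]
```

Emit:
apply_moves(
  targets=[
    [[-1,-1,40,0,0,0,5],[0,0,40,0,0,0,5],[0,0,30,0,0,0,5],[0,0,16,0,0,0,5],[0,0,0,0,0,0,5],[0,0,0,0,0,0,5],[0,0,0,0,0,0,33],[0,0,0,0,0,0,33],[0,0,0,0,0,0,33],[0,0,0,0,0,0,33],[0,0,-15,0,0,0,33],[0,0,-40,0,0,0,40],[0,0,-45,0,0,0,50],[0,0,-45,0,0,0,50],[0,0,-45,0,0,0,50],[0,0,0,0,0,0,50],[0,0,0,0,0,0,50]],
  ],
)

```text
t: 36.55
tcp_pos: [440.4, 124.8, 211.7]
tcp_rot: [-3.136, 0.0, -2.355]
ft_force: [0.3, 0.3, -0.9]
width: 50.2
finger_force: 0.0
```

```bash
python3 - <<'E'
from h import *
np.set_printoptions(precision=1,suppress=True)
p=cams.read_camera("scene"); save(p,"s6"); a=p["color"][260:420,200:330,::-1]; cv2.imwrite("pics/f.png",cv2.resize(a,None,fx=3.7,fy=3.7))
W=world(p); t=cams.read_camera("top"); T=world(t)
for nm,Wd in(("top",T),("scene",W)):
    m=(Wd[...,2]>145)&(Wd[...,2]<185)&(abs(Wd[...,0]-405)<25)&(abs(Wd[...,1]-194)<25)
    print("knob",nm,m.sum(),np.mean(Wd[m],0),np.percentile(Wd[m],[2,98],axis=0))
for q,b,P,m in find(t,"tray",T): print("tray",q,cv2.minAreaRect(P[P[:,2]<40][:,:2].astype(np.float32)))
togo([404,194,155],[180,0,225])
E
```

```text
knob top 7 [401.1 198.7 170. ] [[397.3 194.8 153.4]
 [406.4 202.6 176.1]]
knob scene 152 [401.4 198.4 163.8] [[393.9 186.8 147. ]
 [412.5 206.4 175.6]]
tray 0.64 ((412.5520935058594, 191.44503784179688), (111.60259246826172, 233.37789916992188), 43.99481964111328)
t 36.7 tcp [438.  124.5 208.2] rpy [-180.    -0.3 -134.9] w 50.1 F [ 0.3 -0.7 -0.7] ff 0.0 q [ 0.1 -0.   1.9 -0.   1.3 -2.3]
togo [-25.5  73.2  52.9] [-0.  -0.3  0.1]
```

View pics/f.png

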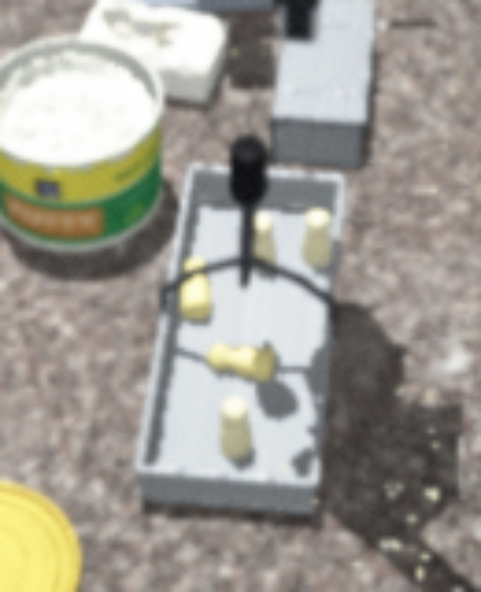

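All five figures lie inside the tray, three upright and two lying. I'll turn the wrist by a half turn, for joint range at the hook, and grip the knob.

Emit:
apply_moves(
  targets=[
    [[0,0,0,0,0,8.5,50],[0,0,0,0,0,8.5,50],[0,0,0,0,0,8.5,50],[0,0,0,0,0,8.5,50],[0,0,0,0,0,8.5,50],[0,0,0,0,0,8.5,50],[0,0,0,0,0,8.5,50],[0,0,0,0,0,8.5,50],[0,0,0,0,0,8.5,50],[0,0,0,0,0,8.5,50],[0,0,0,0,0,8.5,50],[0,0,0,0,0,8.5,50],[0,0,0,0,0,8.5,50],[0,0,0,0,0,8.5,50],[0,0,0,0,0,8.5,50],[0,0,0,0,0,8.5,50],[0,0,0,0,0,8.5,50],[0,0,0,0,0,8.5,50],[0,0,0,0,0,8.5,50],[0,0,0,0,0,8.5,50]],
  ],
)

```text
t: 38.7
tcp_pos: [438.0, 124.5, 207.8]
tcp_rot: [-3.141, 0.007, 0.955]
ft_force: [-0.5, -0.5, 0.3]
width: 50.1
finger_force: 0.0
```

Emit:
apply_moves(
  targets=[
    [[0,0,0,0,0,8.5,50],[12,-16,0,0,0,0,50],[12,-16,0,0,0,0,50],[0,-30,0,0,0,0,50],[0,0,0,0,0,0,50],[0,0,0,0,0,0,50]],
  ],
)

```text
t: 39.3
tcp_pos: [409.8, 184.6, 208.1]
tcp_rot: [3.14, 0.006, 0.814]
ft_force: [-0.0, 0.2, 0.2]
width: 50.2
finger_force: 0.0
```

```bash
python3 - <<'E'
from h import *
togo([405.5,193.5,140],[180,0,45])
E
```

```text
t 39.3 tcp [409.8 184.6 208.1] rpy [179.9   0.4  46.6] w 50.2 F [-0.   0.2  0.2] ff 0.0 q [ 0.23 -0.04  1.86 -0.01  1.33  0.99]
togo [ 3.9 -9.3 68.1] [0.1 0.3 1.6]
```

Emit:
apply_moves(
  targets=[
    [[4,-9,0,0,0,1.3,50],[0,0,25,0,0,0,50],[0,0,25,0,0,0,50],[0,0,18,0,0,0,50],[0,0,0,0,0,0,50],[0,0,0,0,0,0,10],[0,0,0,0,0,0,10],[0,0,0,0,0,0,10],[0,0,0,0,0,0,10],[0,0,0,0,0,0,10],[0,0,0,0,0,0,10],[0,0,0,0,0,0,10]],
  ],
)

```text
t: 40.5
tcp_pos: [408.3, 193.6, 142.9]
tcp_rot: [3.137, 0.001, 0.79]
ft_force: [1.1, -1.2, 5.1]
width: 20.3
finger_force: 59.3
```

```bash
python3 - <<'E'
from h import *
togo([405.5,193.5,140],[180,0,45])
E
```

```text
t 40.5 tcp [408.3 193.6 142.9] rpy [1.797e+02 1.000e-01 4.530e+01] w 20.3 F [ 1.1 -1.2  5.1] ff 59.3 q [ 0.25  0.04  1.92 -0.01  1.18  1.04]
togo [-2.1 -1.9  2.9] [0.3 0.1 0.3]
```

Emit:
apply_moves(
  targets=[
    [[0,0,-4,0,0,0,10],[0,0,-8,0,0,0,10],[0,0,-14,0,0,0,10],[0,0,-18,0,0,0,10],[0,0,-20,0,0,0,10],[0,0,-20,0,0,0,10],[0,0,-20,0,0,0,10],[0,0,-20,0,0,0,10],[0,0,-20,0,0,0,10],[0,0,-18,0,0,0,10],[0,0,-14,0,0,0,10],[0,0,-8,0,0,0,10],[0,0,-4,0,0,-2,10],[0,0,0,0,0,-3,10],[0,0,0,0,0,-3,10],[0,0,0,0,0,-3,10],[0,0,0,0,0,-1,10],[0,0,0,0,0,0,10],[0,0,0,0,0,0,10]],
  ],
)

```text
t: 42.4
tcp_pos: [406.9, 194.3, 329.4]
tcp_rot: [3.14, 0.004, 0.999]
ft_force: [0.1, 0.2, -2.4]
width: 20.7
finger_force: 58.8
```

```bash
python3 - <<'E'
from h import *
togo([605,-184,329],[180,0,57])
E
```

```text
t 42.4 tcp [406.9 194.3 329.4] rpy [179.9   0.2  57.2] w 20.7 F [ 0.1  0.2 -2.4] ff 58.8 q [ 0.26 -0.13  1.69 -0.    1.58  0.83]
togo [-210.9  371.4    2. ] [0.1 0.2 0.2]
```

Emit:
apply_moves(
  targets=[
    [[-4,7,0,0,0,0,10],[-8,14,0,0,0,0,10],[-12,21,0,0,0,0,10],[-12,21,0,0,0,0,10],[-12,21,0,0,0,0,10],[-12,21,0,0,0,0,10],[-12,22,0,0,0,0,10],[-12,22,0,0,0,0,10],[-12,22,0,0,0,0,10],[-12,22,0,0,0,0,10],[-12,21,0,0,0,0,10],[-12,21,0,0,0,0,10],[-12,21,0,0,0,0,10],[-12,21,0,0,0,0,10],[-12,21,0,0,0,0,10],[-12,21,0,0,0,0,10],[-12,21,0,0,0,0,10],[-10,17,0,0,0,0,10],[-8,14,0,0,0,0,10],[0,0,0,0,0,0,10]],
  ],
)

```text
t: 44.4
tcp_pos: [605.9, -185.7, 330.5]
tcp_rot: [3.139, 0.005, 0.997]
ft_force: [0.2, 0.1, -3.8]
width: 20.1
finger_force: 59.0
```

Emit:
apply_moves(
  targets=[
    [[0,0,0,0,0,0,10],[0,0,0,0,0,0,10],[0,0,0,0,0,0,10]],
  ],
)

```text
t: 44.7
tcp_pos: [605.4, -182.0, 331.6]
tcp_rot: [3.139, 0.003, 1.0]
ft_force: [-0.6, 0.2, -3.2]
width: 20.2
finger_force: 59.0
```

```bash
python3 - <<'E'
from h import *
np.set_printoptions(precision=1,suppress=True)
togo([605,-184,329],[180,0,57])
p=cams.read_camera("scene"); save(p,"s7"); W=world(p); t=cams.read_camera("top"); T=world(t); save(t,"t7")
a=p["color"][90:310,230:430,::-1]; cv2.imwrite("pics/g.png",cv2.resize(a,None,fx=2.7,fy=2.7))
for nm,Wd in(("top",T),("scene",W)):
    m=(Wd[...,2]>272)&(Wd[...,2]<308)&(Wd[...,0]>632)&(Wd[...,0]<708)&(Wd[...,1]>-138)&(Wd[...,1]<-45)
    Q=Wd[m]; v=np.linalg.svd(Q[:,:2]-Q[:,:2].mean(0))[2][0]
    print("hook",nm,len(Q),Q.mean(0),np.degrees(np.arctan2(v[1],v[0])))
    d=np.array([-.545,-.839]); s=(Q[:,:2]-[654,-108.5])@d; l=(Q[:,:2]-[654,-108.5])@[.839,-.545]
    for a in range(-60,30,10):
        k=(s>=a)&(s<a+10)
        if k.any(): print(a,k.sum(),Q[k].mean(0),"lat",l[k].mean())
for q,b,P,m in find(p,"tray",W):
    u=np.array([-.839,.545]); R=P[(P[:,2]>205)&(P[:,2]<228)]
    print("tray",q,np.round(b),np.percentile(P[:,2],[2,98]),cv2.minAreaRect(P[P[:,2]<235][:,:2].astype(np.float32)))
E
```

```text
t 44.7 tcp [ 605.4 -182.   331.6] rpy [179.9   0.2  57.3] w 20.2 F [-0.6  0.2 -3.2] ff 59.0 q [-0.4  0.3  1.3 -0.   1.6  0.1]
togo [-1.9  0.7  2.6] [0.1 0.2 0.3]
hook top 102 [672.7 -81.7 287.8] -123.04004710209472
-60 13 [684.6 -62.7 289.4] lat 0.6938111146267091
-50 10 [679.6 -71.9 289.2] lat 1.5606731754293721
-40 9 [674.  -79.9 290.7] lat 1.1947167767139826
-30 10 [668.7 -88.1 290.3] lat 1.2263622734075912
-20 10 [663.5 -96.1 287.4] lat 1.210286957730959
-10 12 [ 657.8 -105.1  284.6] lat 1.3075871806004848
0 10 [ 651.7 -113.6  284.2] lat 0.8780597588198195
10 6 [ 647.2 -120.2  286.5] lat 0.7168524261128395
hook scene 136 [666.6 -85.  285.7] 56.67635553209899
-60 14 [682.2 -60.8 284.3] lat -2.3543687161831692
-50 14 [678.  -69.8 286.4] lat -0.9147512146778671
-40 12 [672.1 -78.  287.6] lat -1.4348145743615035
-30 12 [665.4 -85.7 288. ] lat -2.870288154112354
-20 10 [660.6 -94.8 284.1] lat -1.9679707334879866
-10 11 [ 654.1 -102.9  281.5] lat -2.954214984244963
0 11 [ 648.5 -111.5  281.8] lat -2.9959933226453357
10 15 [ 642.9 -120.9  287.6] lat -2.5813636116850627
20 10 [ 639.5 -127.1  294.8] lat -2.032515242625002
tray 0.93 [333. 183.  61.  74.] [187.5 297.9] ((737.5888671875, -294.11907958984375), (128.47640991210938, 606.29443359375), 50.077091217041016)
tray 0.57 [337. 200.   3.  16.] [196.5 230.3] ((534.3544921875, -137.785888671875), (16.974111557006836, 14.492920875549316), 57.08592224121094)
```

View pics/g.png

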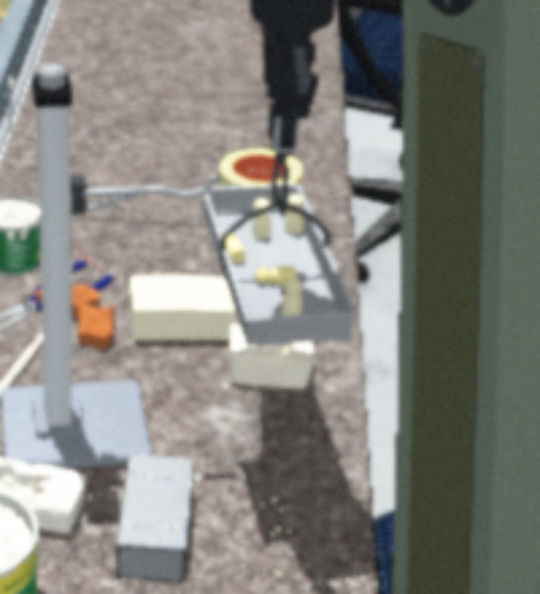

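The loaded tray hangs level in the gripper, lined up with the hook (hook tip near crop (205,187), eye near (280,195)). Now I'll slide the eye over the hook.

Emit:
apply_moves(
  targets=[
    [[4,0,0,0,0,0,10],[8,0,0,0,0,0,10],[10,0,0,0,0,0,10],[10,0,0,0,0,0,10],[10,0,0,0,0,0,10],[10,0,0,0,0,0,10],[10,0,0,0,0,0,10],[10,0,0,0,0,0,10],[8,0,0,0,0,0,10],[5,0,0,0,0,0,10],[3,0,0,0,0,0,10],[0,0,0,0,0,0,10],[0,0,0,0,0,0,10]],
  ],
)

```text
t: 46.15
tcp_pos: [653.1, -109.2, 331.1]
tcp_rot: [3.139, 0.004, 0.999]
ft_force: [-0.2, -0.3, -3.2]
width: 20.6
finger_force: 59.0
```

```bash
python3 - <<'E'
from h import *
np.set_printoptions(precision=1,suppress=True)
togo([654,-108.5,305],[180,0,57])
p=cams.read_camera("scene"); save(p,"s8"); W=world(p)
a=p["color"][90:240,250:390,::-1]; cv2.imwrite("pics/i.png",cv2.resize(a,None,fx=4,fy=4))
E
```

```text
t 46.1 tcp [ 653.1 -109.2  331.1] rpy [179.9   0.2  57.3] w 20.6 F [-0.2 -0.3 -3.2] ff 59.0 q [-0.3  0.3  1.2 -0.   1.6  0.3]
togo [ 1.1  0.3 26.1] [0.1 0.2 0.3]
```

View pics/i.png

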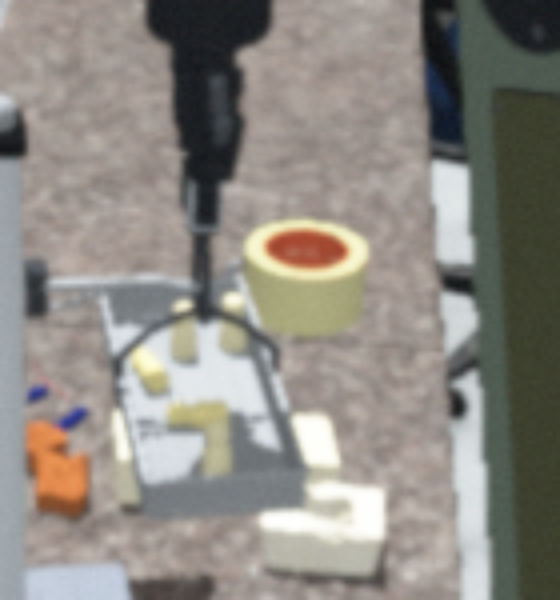

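The eye (205,265) surrounds the hook, with the tip to its right at (240,270). Now I'll lower the tray gently.

Emit:
apply_moves(
  targets=[
    [[0,0,5,0,0,0,10],[0,0,7,0,0,0,10],[0,0,7,0,0,0,10],[0,0,4,0,0,0,10],[0,0,4,0,0,0,10],[0,0,4,0,0,0,10],[0,0,4,0,0,0,10],[0,0,4,0,0,0,10],[0,0,4,0,0,0,10],[0,0,4,0,0,0,10],[0,0,4,0,0,0,10],[0,0,4,0,0,0,10],[0,0,4,0,0,0,10],[0,0,4,0,0,0,10],[0,0,4,0,0,0,10],[0,0,4,0,0,0,10],[0,0,3,0,0,0,10],[0,0,0,0,0,0,10],[0,0,0,0,0,0,10]],
  ],
)

```text
t: 48.1
tcp_pos: [653.3, -109.1, 257.2]
tcp_rot: [3.139, 0.003, 1.0]
ft_force: [-1.2, 0.4, 0.6]
width: 20.3
finger_force: 59.3
```

```bash
python3 - <<'E'
from h import *
np.set_printoptions(precision=1,suppress=True)
togo([654,-108.5,244],[180,0,57])
for _ in range(3):
  p=cams.read_camera("scene"); print(get_state()["ft_force"])
save(p,"s9"); W=world(p)
m=(W[...,2]>180)&(W[...,2]<308)&(W[...,0]>625)&(W[...,0]<708)&(W[...,1]>-140)&(W[...,1]<-45)
d=np.array([.545,.839]); Q=W[m]; s=(Q[:,:2]-[654,-108.5])@d; l=(Q[:,:2]-[654,-108.5])@[.839,-.545]
for a in range(-40,70,10):
    k=(s>=a)&(s<a+10)&(abs(l)<8); print(a,np.sort(Q[k][:,2])[-14:])
E
```

```text
t 48.1 tcp [ 653.3 -109.1  257.2] rpy [179.8   0.2  57.3] w 20.3 F [-1.2  0.4  0.6] ff 59.3 q [-0.3  0.4  1.3 -0.   1.5  0.3]
togo [ 0.9  0.2 13.2] [0.2 0.2 0.3]
[-1.2  0.7  0. ]
[-0.   0.7 -0.5]
[-0.2  0.9 -0.6]
-40 [180.]
-30 [182.9 183.2 183.4 183.5 186.5 240.1 243.5 244.7 245.8 248.8 249.3 250.2
 252.6 253.6]
-20 [234.7 235.9 236.3 236.3 237.6 237.8 238.  239.6 239.9 242.3 243.6 243.9
 244.9 247.8]
-10 [190.  194.5 195.3 199.  234.1 234.6 236.9 237.3 237.7 242.8 242.8 244.7]
0 [195.5 232.6 232.8 233.7 233.9 235.7 236.3 236.9 237.2 244.9 248.2 251.3
 260.5 270.7]
10 [190.6 233.7 234.2 235.  235.9 236.3 236.8 237.  238.1 239.5 240.6 264.5
 267.2 275.8]
20 [184.  184.4 185.7 235.2 238.1 238.5 238.8 240.8 241.  241.2 241.7 242.1
 242.4 242.9]
30 [237.7 238.2 238.6 238.8 240.5 241.4 242.2 242.2 243.1 243.4 244.4]
40 [234.9 236.  237.4 239.1 239.4 239.5 239.9 239.9 240.  241.3 242.2 242.8
 243.3 243.4]
50 [232.7 232.8 234.6 235.1 235.9 236.5 238.2 238.5 238.9 240.3 240.9 241.8
 242.5 243.6]
60 [232.6 232.9 233.  233.4 236.3 236.9 237.6 237.6 238.3 239.4 240.5 241.4
 242.1 242.4]
```

Emit:
apply_moves(
  targets=[
    [[0,0,3,0,0,0,10],[0,0,3,0,0,0,10],[0,0,3,0,0,0,10],[0,0,0,0,0,0,10],[0,0,0,0,0,0,10],[0,0,0,0,0,0,10]],
  ],
)

```text
t: 48.85
tcp_pos: [653.4, -109.3, 248.3]
tcp_rot: [3.139, 0.003, 1.0]
ft_force: [-0.1, 0.4, -0.7]
width: 20.6
finger_force: 59.4
```

```bash
python3 - <<'E'
from h import *
np.set_printoptions(precision=1,suppress=True)
f=[]
for _ in range(8):
  p=cams.read_camera("scene"); f.append(get_state()["ft_force"])
print(np.mean(f,0),np.std(f,0))
togo([654,-108.5,244],[180,0,57])
E
```

```text
[-0.   0.4  0.1] [0.7 0.4 0.4]
t 49.2 tcp [ 653.4 -109.3  248.3] rpy [179.8   0.2  57.3] w 20.3 F [1.2 0.3 0.4] ff 59.4 q [-0.3  0.4  1.3 -0.   1.5  0.3]
togo [1.  0.1 4.3] [0.2 0.2 0.3]
```

Load transferred. I'll release, let it settle and rise away.

Emit:
apply_moves(
  targets=[
    [[0,0,0,0,0,0,26],[0,0,0,0,0,0,32],[0,0,0,0,0,0,40],[0,0,0,0,0,0,50],[0,0,0,0,0,0,60],[0,0,0,0,0,0,60],[0,0,0,0,0,0,60],[0,0,0,0,0,0,60],[0,0,-10,0,0,0,60],[0,0,-20,0,0,0,60],[0,0,-30,0,0,0,60],[0,0,-30,0,0,0,60],[0,0,-20,0,0,0,60],[0,0,0,0,0,0,60],[0,0,0,0,0,0,60],[0,0,0,0,0,0,60],[0,0,0,0,0,0,60],[0,0,0,0,0,0,60],[0,0,0,0,0,0,60],[0,0,0,0,0,0,60]],
  ],
)

```text
t: 51.25
tcp_pos: [653.2, -108.7, 357.7]
tcp_rot: [3.14, 0.004, 1.0]
ft_force: [0.2, 1.1, 0.6]
width: 59.7
finger_force: 0.0
```

Emit:
apply_moves(
  targets=[
    [[0,0,0,0,0,0,60],[0,0,0,0,0,0,60],[0,0,0,0,0,0,60],[0,0,0,0,0,0,60],[0,0,0,0,0,0,60],[0,0,0,0,0,0,60],[0,0,0,0,0,0,60],[0,0,0,0,0,0,60],[0,0,0,0,0,0,60],[0,0,0,0,0,0,60],[0,0,0,0,0,0,60],[0,0,0,0,0,0,60],[0,0,0,0,0,0,60],[0,0,0,0,0,0,60],[0,0,0,0,0,0,60],[0,0,0,0,0,0,60],[0,0,0,0,0,0,60],[0,0,0,0,0,0,60],[0,0,0,0,0,0,60],[0,0,0,0,0,0,60]],
  ],
)

```text
t: 53.25
tcp_pos: [653.3, -108.7, 358.2]
tcp_rot: [3.139, 0.004, 1.0]
ft_force: [-0.1, -0.1, 0.1]
width: 59.9
finger_force: 0.0
```

```bash
python3 - <<'E'
from h import *
np.set_printoptions(precision=1,suppress=True)
for k in range(2):
  p=cams.read_camera("scene"); W=world(p); 
  m=(W[...,2]>185)&(W[...,2]<300)&(W[...,0]>640)&(W[...,0]<708)&(W[...,1]>-100)&(W[...,1]<-45); print(np.median(W[m],0))
  for q,b,P,mm in find(p,"tray",W): print("tray",q,np.round(b,1),np.median(P,0))
  if k==0:
    for _ in range(8): cams.read_camera("top")
for q,b,P,m in find(p,"case",W): print("case",q,np.percentile(P[:,2],[5,50,95]),cv2.minAreaRect(P[P[:,2]>35][:,:2].astype(np.float32))[:2])
for q,b,P,m in find(p,"figure_1",W,.2): print(q,np.round(b),np.median(P,0))
a=p["color"][110:310,240:400,::-1]; cv2.imwrite("pics/j.png",cv2.resize(a,None,fx=3,fy=3))
togo([650,-100,350])
E
```

```text
[674.9 -74.  229.9]
tray 0.76 [300.7 203.8  57.2  85.5] [ 642.7 -104.6  114.4]
[675.2 -71.6 230.1]
tray 0.9 [300.  203.8  51.4  85.5] [ 638.8 -103.4  115.6]
tray 0.38 [268.4 187.8  80.4 152.3] [706.    4.8  61.8]
case 0.92 [ 0.  40.3 44.3] ((542.8070678710938, 16.14990234375), (62.48146438598633, 133.27711486816406))
0.62 [302. 229.   3.  14.] [577.6 -60.8 131.6]
0.58 [295. 202.   4.   6.] [ 698.  -138.1  119.1]
0.55 [308. 199.   4.  12.] [ 685.5 -172.8  120.1]
0.42 [284. 210.  10.  12.] [681.8 -99.1 117.1]
t 54.0 tcp [ 653.2 -108.7  358.2] rpy [179.9   0.2  57.3] w 60.1 F [-0.4 -1.  -0.4] ff 0.0 q [-0.3  0.3  1.1 -0.   1.7  0.3]
togo [ 5.6 -7.5  8.1] None
```

View pics/j.png

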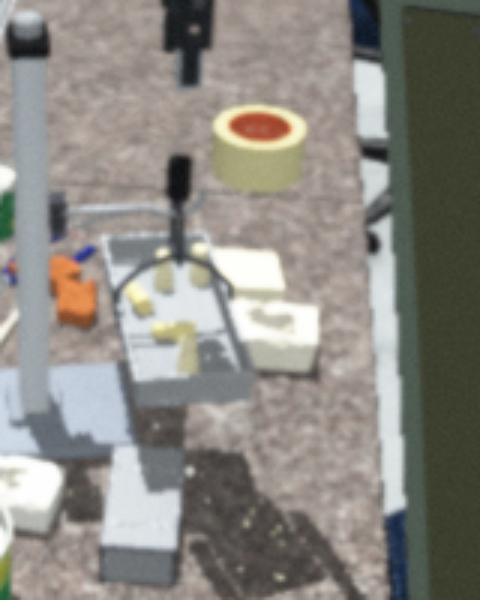

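The tray hangs from the hook at (178,215) with all five figures in it. It is steady, the gripper is well above it, and the case lies flat at (145,515).

```bash
python3 -c "
from rig import job
print(job.close_job())"
```

```text
the job is handed in; nothing more can be done
None
```

I handed the job in: the case gave out two figures, was rocked empty and laid flat on the bench, and the tray now hangs settled on the balance hook with all five figures; no verdict came back.

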